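# Set out the doming and polishing station

## Task

Set out the bench for doming and polishing. Lay the black rubber block flat on the blue felt mat, midway between the two tins and with its long side at right angles to the line through the tins, and stand the steel die cube centred on top of it. Lay the red bar flat in front of the brass tin and the grey bar in front of the black tin (in front means on the robot's side, at right angles to the line through the tins), each pointing end-on at the middle of its tin with a gap of about 20 mm, and leave the green bar and the magnifier where they are.

Things in the scene. Friction and masses are not known exactly. Their poses are not given: they have to be found in the camera images.
- felt_mat: Thin blue felt mat with a white stitched border, 120 mm (its x, pointing away from the robot) by 96 mm (its y, to the left), 3 mm thick, fixed to the bench. Origin under its centre, on the bench. The two tins stand on the bench on either side of it, in line with its centre, one 85 mm to the left (mat y = +0.085, x = 0) and the other 85 mm to the right; which is which varies.
- black_tin: Black round tin with lid, diameter 44 mm, 22 mm high, upright, fixed on the bench. Origin at the centre of its underside; its axes are parallel to the felt mat's, so its -x points to its front.
- brass_tin: Brass-coloured round tin with lid, diameter 38 mm, 24 mm high, upright, fixed on the bench. Origin at the centre of its underside; its axes are parallel to the felt mat's, so its -x points to its front.
- rubber_block_center (a point): Black rubber block, 56 (x) x 80 (y) x 20 mm, lying flat, about 0.12 kg; point at its centre, half-way up. Stands loose on the bench at the start, somewhere to the right of the wooden stick holder; which of the four places each thing has is drawn anew.
- die_cube_center (a point): Steel dapping cube with round hollows, 43 x 42 x 42 mm, 0.6 kg; point at its centre, half-way up, z up. Stands loose on the bench at the start, somewhere to the right of the wooden stick holder; which of the four places each thing has is drawn anew.
- red_bar_center (a point): Red polishing bar, 24 x 62 x 21 mm, lying flat; point at its centre, half-way up. x along its width, y along its length, z up. Stands loose on the bench at the start, somewhere to the right of the wooden stick holder; which of the four places each thing has is drawn anew.
- grey_bar_center (a point): Grey pumice bar, 24 x 62 x 20 mm, lying flat; point at its centre, half-way up. x along its width, y along its length, z up. Stands loose on the bench at the start, somewhere to the right of the wooden stick holder; which of the four places each thing has is drawn anew.
- green_bar_center (a point): Green polishing bar, 25 x 63 x 21 mm, lying flat; point at its centre, half-way up. x along its width, y along its length, z up. Stays where it lies on the bench, left of the fixed wooden stick holder (100 mm square, 130 mm high; carry things above it). An orange hose, up to 270 mm high, arches over the bench edge near the robot on the right.
- magnifier_center (a point): Small loupe with black rim and white case, 24 x 30 x 26 mm, lying on the bench; the point is 7 mm above the bench. Stays where it lies.
There are look-alikes about, which are no part of the job. What is shaped like the part that bears red_bar_center but purple is not meant.

How it is judged:
By the outcome, as a careful person would: the job done as asked, in the order asked, and still so for the second after the job is handed in, with the robot touching nothing.
It also fails if it takes over 115 s, if anything falls off the work surface, if the arm or the gripper's body presses on something with over 40 N, if the wrist force passes 120 N, or if a joint passes its speed limit or range.

## Robot

A 7-joint arm with a two-finger parallel gripper is mounted at the origin on a cart in front of the work surface, level with it; the furniture and walls round the work are solid. World frame = base frame: x ahead of the robot, y to its left, z up, the work surface at z = 0. Lengths are in m, angles in rad, forces in N, time in s.
With the tool pointing down it reaches from about 0.425 to 0.975 m from the base axis. Payload 16.7 kg.
Tool frame: the origin (TCP) lies midway between the tips of the shut fingers; the grasp point (between the pads) lies tcp_to_grasp behind it (tcp_to_grasp is the distance from the TCP to the grasp point, in m); z points along the fingers, y is the line along which they close (so a half turn about z gives the same grasp; the last joint's range is limited). The gripper opens to 85 mm and grips with 20 to 120 N. Pads are 22 mm wide; open, the fingers measure 114 mm over their backs; the gripper's body (76 mm by 85 mm) begins 54 mm behind the grasp point. The pads swing forward as they close: fully open they stand 13 mm farther back than shut.
Start: joints at [1.155, 0.426, 0.074, 1.606, -0.034, 1.111, -0.067], TCP at [0.178, -0.651, 0.231] pointing down, gripper open.
Joint ranges: [-2.85, 2.85], [-0.5, 2.14], [-1.23, 1.37], [0.21, 2.46], [-1.02, 4.16], [0.16, 2.05], [-2.73, 2.73]. Speed limits (rad/s): [1.89, 1.89, 2.39, 2.39, 3.01, 3.01, 3.01].

## Interface

Orientations are given as [roll, pitch, yaw] about the fixed x, y, z axes, in that order (R = Rz(yaw) Ry(pitch) Rx(roll)).
In Python, from workcell import * gives the robot as it stands.
- The arm moves only by the tool servo_tool, never from a script. Its argument "targets" is a list of rows, each a list of 7 numbers: the turn, a rotation vector about the tool's x, y, z in rad, then the shift along the tool's x, y, z in mm, then the finger opening in mm, from 0 to 85.4. In form: [[wx, wy, wz, x, y, z, fingers], ...]. A call has 1 to 8 rows; each row shifts and turns the commanded pose from where the row before left it, along the tool's axes as they then stand; what a row does not reach is not made up. A row lasts 1/10 s, in which the tool goes at most 50 mm and 8.59 degrees, less where a joint would pass 70% of its speed; a pose out of reach is approached as far as the arm can. A call is refused whole if a number of a shift passes 50 or a number of a turn 0.15, either way. A call with a gripper value outside its range is refused whole. The fingers move at their own pace and stop on an object; the grip force is fixed at half the most. Time passes only in rows, so rows that do not move let the fingers close. It gives the time, the measured TCP pose, the force, the opening and the grip force at its end, in the units of the state.
- observe(): the state, without advancing time (a new reading comes with each control period).
- snapshot(name): name is "scene" or "top" or "wrist"; returns the picture (384x512x3 uint8, red, green, blue); there is no depth.
- camera_params(name): a dict with "vfov" (degrees; the focal length in pixels is half the picture's height over the tangent of half this angle, whatever the lens; pixels are square), "cx", "cy" (the principal point, pixels), "T" (4x4, takes a point from camera to world coordinates). Camera axes: x right, y down, z forward; pixel columns grow to the right and rows downward; lengths in m; the calibration is good to about 2 mm. A picture is of the moment at which its call begins: read the wrist's pose just before it. camera_params takes no time and is no camera call; for the wrist camera it gives the pose at the moment of the call.
- finish_job(): hands the job in; it is judged then, once.
Trained networks look in the newest picture that a camera, given by its name, has taken for a name from the list of things; names that differ only in an ending like _2 or _b are one class to them, and where a whole thing is asked for, a point or a joint stands for the part that bears it (a point fixed in the world has none). Each returns a list of dicts, best first, with "confidence" (0 to 1); they miss things now and then, are a little off and sometimes report something else, mostly with a low value. They report only what shows in the picture. A call takes as long as a camera call. They do not tell look-alikes from the thing itself.
- trace(target, camera): "pixels" (384x512 bool, what is visible of it) and "box" ([left, top, right, bottom] in pixels, round what is visible of it).
The state is a dict: "clock": time; "joint_positions": joint angles; "dq": joint speeds; "joint_efforts": joint torques, N m; "position": TCP position; "tool_rot": TCP orientation; "force": force on the tool from outside, world axes, zero at the start; "ft_torque": the same for the moment, N m; "gripper_width": opening from 0.0 (shut) to 1.0 (fully open); "gripper_force": force on a finger pad.
Only numpy, scipy, OpenCV 4.12 (cv2) and the standard library are available. Lean on these libraries where they do the work, as an engineer would, in place of code of your own. Each camera call takes 0.05 s, during which the arm holds its last target. There are 200 camera calls.

## Working session

There is one attempt and no reset: what is moved stays moved. The work goes in short steps, Python scripts to look and compute and a tool call to move; the robot and the scene stay as the last step left them, time stands still between calls to the robot, and variables do not carry over. Pictures are saved under pics/ and viewed, at most 15 in all, crops included, and the job is handed in when it is done.

Besides the shell and the picture viewer there is one more tool, called after "Request:" by a JSON object that holds its "api" and its "payload". servo_tool: Moves the arm, as the interface text tells. Its arguments: {"type":"object","properties":{"targets":{"type":"array","items":{"type":"array","items":{"type":"number"}}}},"required":["targets"]}

```bash
ls; mkdir -p pics
python3 - <<'E'
from workcell import *
import cv2
s=observe();print({k:s[k] for k in('clock','position','tool_rot','gripper_width','force')})
import workcell;print([n for n in dir(workcell) if 'grasp' in n], globals().get('tcp_to_grasp'))
for n in('scene','top'):
    im=snapshot(n);cv2.imwrite(f'pics/{n}0.png',im[:,:,::-1]);p=camera_params(n);print(n,p)
E
```

```text
pics
{'clock': 0.0, 'position': array([ 0.17781837, -0.65073392,  0.23060095]), 'tool_rot': array([-3.14031375e+00,  8.26387479e-05,  2.66737198e-01]), 'gripper_width': 0.9999054817292891, 'force': array([-0.02016892,  0.08527899, -0.734403  ])}
['tcp_to_grasp'] 0.0187
scene {'vfov': 50.502182385695846, 'cx': 259.9463359811638, 'cy': 193.64271374344705, 'T': array([[ 0.86479726, -0.26533122,  0.42629221,  0.07982744],
       [-0.50202505, -0.47350337,  0.72371639, -1.05841758],
       [ 0.00982625, -0.83987731, -0.54268734,  0.63356179],
       [ 0.        ,  0.        ,  0.        ,  1.        ]])}
top {'vfov': 52.063191941254516, 'cx': 255.6291935691979, 'cy': 195.44822609716815, 'T': array([[-0.00305989, -0.99160964,  0.12923219,  0.43176292],
       [-0.9997118 ,  0.00611052,  0.02321594, -0.26017591],
       [-0.02381083, -0.12912391, -0.99134256,  0.95224868],
       [ 0.        ,  0.        ,  0.        ,  1.        ]])}
```

View pics/scene0.png

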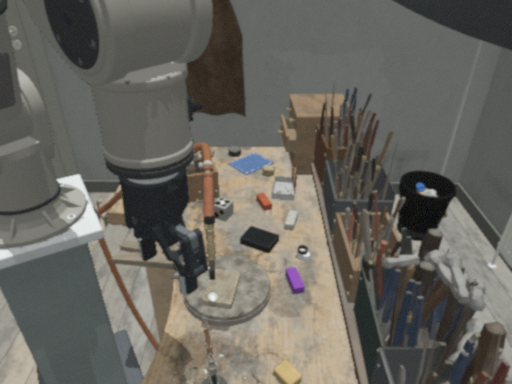

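View pics/top0.png

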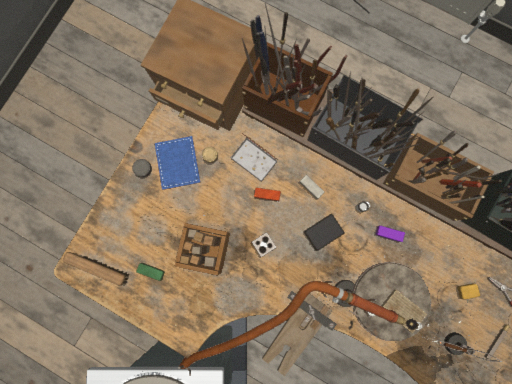

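The top view shows the following:
- **Mat and tins:** mat at (177,162), black tin at (142,169) on the left, brass tin at (210,155) on the right.
- **Things to move:** red bar (267,194), grey bar (311,187), rubber block (324,232), die cube (263,244).
- **Leave alone:** green bar (150,271), magnifier (363,206).
- **Look-alike and obstacles:** purple look-alike (390,233), holder (202,248), hose from (190,365) to (410,320).

```bash
cat > h.py <<'E'
from workcell import *
import numpy as np, cv2
from scipy.spatial.transform import Rotation as R
def ray(p,uv,z):
    f=192/np.tan(np.radians(p['vfov'])/2); uv=np.atleast_2d(uv).astype(float)
    d=np.c_[(uv[:,0]-p['cx'])/f,(uv[:,1]-p['cy'])/f,np.ones(len(uv))]@p['T'][:3,:3].T
    o=p['T'][:3,3]; return (o+d*((z-o[2])/d[:,2])[:,None])[:,:2]
def proj(p,X):
    f=192/np.tan(np.radians(p['vfov'])/2); c=(np.atleast_2d(X)-p['T'][:3,3])@p['T'][:3,:3]
    return np.c_[f*c[:,0]/c[:,2]+p['cx'],f*c[:,1]/c[:,2]+p['cy']]
def rect(p,m,z):
    c,_=cv2.findContours(m.astype(np.uint8),cv2.RETR_EXTERNAL,cv2.CHAIN_APPROX_NONE)
    c=max(c,key=cv2.contourArea)[:,0]
    w=(ray(p,c,z)*1000).astype(np.float32); (cx,cy),(a,b),t=cv2.minAreaRect(w)
    if a<b: a,b,t=b,a,t+90      # t: direction of long side
    return np.round([cx,cy,a,b,(t+90)%180-90],1)
H=dict(felt_mat=.003,black_tin=.022,brass_tin=.024,rubber_block_center=.02,die_cube_center=.042,red_bar_center=.021,grey_bar_center=.02,green_bar_center=.021,magnifier_center=.02)
def look(cam,names,n=1):
    im=snapshot(cam);p=camera_params(cam)
    for k in names:
        for r in trace(k,cam)[:n]: print(k,round(r['confidence'],2),r['box'],rect(p,r['pixels'],H[k]))
    return im,p
E
python3 - <<'E'
from h import *
look('top',H,2)
E
```

```text
felt_mat 0.57 [154.3, 135.1, 198.9, 190.2] [640.9 -43.7 121.9  98.6  10.6]
felt_mat 0.35 [137.3, 259.9, 167.6, 282.9] [374.4  15.4  68.   27.7  69.8]
black_tin 0.52 [129.7, 155.3, 153.6, 180.8] [622.7  37.4  45.9  42.3  63.3]
brass_tin 0.58 [199.2, 145.5, 214.9, 162.4] [ 653.5 -125.8   39.2   37.1   89.5]
rubber_block_center 0.8 [306.1, 216.2, 344.4, 252.9] [ 465.2 -398.2   82.6   57.   -58.4]
red_bar_center 0.57 [252.1, 189.1, 281.7, 199.1] [ 556.1 -265.    61.9   25.1   81.9]
red_bar_center 0.5 [375.1, 227.0, 402.9, 239.9] [ 461.7 -551.6   65.3   26.3   73.5]
grey_bar_center 0.55 [303.4, 172.2, 326.6, 199.3] [ 573.5 -372.5   59.2   27.3   43.9]
green_bar_center 0.78 [138.0, 261.8, 165.4, 281.1] [375.4   9.5  60.3  22.5  72. ]
magnifier_center 0.53 [357.0, 203.9, 367.6, 206.6] [ 525.4 -490.2   28.6   21.4   89.7]
```

Run:
```python
from h import *
t=cv2.imread('pics/top0.png');s=cv2.imread('pics/scene0.png');pt=camera_params('top');ps=camera_params('scene')
def m(i):
    h=cv2.cvtColor(i,cv2.COLOR_BGR2HSV);return ((h[...,0]<12)&(h[...,1]>140)&(h[...,2]>70))
mt,ms=m(t),m(s)
ms=cv2.dilate(ms.astype(np.uint8),np.ones((3,3)))>0
for u in range(190,415,12):
    vs=np.where(mt[270:,u])[0]
    if len(vs)==0: continue
    v=270+np.median(vs); ok=[]
    for z in np.arange(0,.32,.01):
        xy=ray(pt,[u,v],z)[0];q=proj(ps,[*xy,z])[0].round().astype(int)
        if 0<=q[0]<512 and 0<=q[1]<384 and ms[q[1],q[0]]: ok.append((round(z,2),xy.round(3)))
    print(u,v,[(o[0],o[1].tolist()) for o in ok][::3])
print(proj(ps,[[.178,-.651,.231]]))
```

```text
190 360.0 []
202 352.0 []
214 353.0 []
226 345.0 []
238 340.0 []
250 333.0 []
262 326.0 []
274 323.0 []
286 315.0 []
298 300.0 []
310 289.0 []
322 285.0 []
334 291.5 []
346 295.0 []
358 301.0 []
370 306.5 []
382 311.5 []
394 317.0 []
[[169.32394751 281.00253193]]
```

Run:
```python
from h import *
pt=camera_params('top');ps=camera_params('scene')
for uv in [(190,360),(238,340),(274,323),(298,300),(322,287),(346,295),(382,311),(405,320)]:
    print(uv,[(ray(pt,uv,z)[0].round(2).tolist(),proj(ps,[*ray(pt,uv,z)[0],z])[0].round().astype(int).tolist()) for z in (0.02,.1,.2,.27)])
s=cv2.imread('pics/scene0.png');h=cv2.cvtColor(s,cv2.COLOR_BGR2HSV)
print([h[y,207].tolist() for y in (155,190,210)])
print(proj(ps,[[.465,-.398,.02],[.461,-.551,.02],[.64,-.044,0]]))
```

```text
(190, 360) [([0.18, -0.09], [105, 205]), ([0.2, -0.1], [109, 179]), ([0.23, -0.12], [114, 144]), ([0.24, -0.13], [119, 117])]
(238, 340) [([0.22, -0.2], [133, 222]), ([0.24, -0.2], [136, 194]), ([0.26, -0.21], [140, 156]), ([0.28, -0.21], [143, 127])]
(274, 323) [([0.26, -0.28], [158, 235]), ([0.27, -0.28], [160, 206]), ([0.29, -0.28], [162, 165]), ([0.3, -0.27], [164, 134])]
(298, 300) [([0.31, -0.34], [187, 241]), ([0.32, -0.33], [187, 211]), ([0.33, -0.32], [188, 169]), ([0.34, -0.32], [188, 138])]
(322, 287) [([0.34, -0.39], [209, 251]), ([0.35, -0.38], [208, 219]), ([0.36, -0.37], [206, 176]), ([0.36, -0.36], [205, 143])]
(346, 295) [([0.32, -0.45], [211, 268]), ([0.33, -0.43], [210, 234]), ([0.34, -0.41], [209, 187]), ([0.35, -0.4], [208, 152])]
(382, 311) [([0.29, -0.53], [212, 299]), ([0.3, -0.5], [210, 260]), ([0.31, -0.48], [209, 208]), ([0.32, -0.46], [208, 169])]
(405, 320) [([0.27, -0.58], [213, 321]), ([0.28, -0.55], [212, 278]), ([0.3, -0.52], [210, 222]), ([0.31, -0.49], [209, 180])]
[[12, 122, 163], [9, 120, 157], [9, 121, 158]]
[[258.07651695 235.55952024]
 [292.44486468 275.70849224]
 [250.34639816 163.70257073]]
```

Request:
{"api": "servo_tool", "payload": {"targets": [[0,0,0,0,0,-50,85],[0,0,0,0,0,-50,85],[0,0,0,0,0,-50,85],[0,0,0,40,-20,0,85],[0,0,0,40,-20,0,85],[0,0,0,40,-20,0,85],[0,0,0,40,-20,0,85],[0,0,0,40,-20,0,85]]}}

```text
clock: 1.4
position: [0.3455, -0.5005, 0.3816]
tool_rot: [3.141, -0.0, 0.267]
force: [0.3, 0.4, -0.2]
gripper_width: 0.997
gripper_force: 0.0
```

Request:
{"api": "servo_tool", "payload": {"targets": [[0,0,0,40,-20,0,85],[0,0,0,40,-20,0,85],[0,0,0.15,32,-14,0,85],[0,0,0.15,0,0,0,85],[0,0,0.15,0,0,0,85],[0,0,0.15,0,0,0,85],[0,0,0.15,0,0,0,85],[0,0,0.15,0,0,0,85]]}}

```text
clock: 2.2
position: [0.4383, -0.4203, 0.3814]
tool_rot: [-3.142, -0.0, -0.639]
force: [-0.0, -1.3, 0.3]
gripper_width: 0.993
gripper_force: 0.0
```

Request:
{"api": "servo_tool", "payload": {"targets": [[0,0,0.13,0,0,0,85],[0,0,0.13,0,0,0,85],[0,0,0.12,0,0,0,85],[0,0,0,-5,35,0,85],[0,0,0,0,0,50,85],[0,0,0,0,0,50,85],[0,0,0,0,0,0,85]]}}

```text
clock: 2.9
position: [0.4037, -0.4325, 0.2759]
tool_rot: [3.139, 0.009, -1.013]
force: [-0.8, 0.8, -0.3]
gripper_width: 0.993
gripper_force: 0.0
```

```bash
cat >> h.py <<'E'
def go(x,y,z,yawdeg):
    s=observe();P=np.array(s['position']);yaw=s['tool_rot'][2]
    d=(np.radians(yawdeg)-yaw+np.pi)%(2*np.pi)-np.pi
    D=np.array([x,y,z])/1000-P
    def T(a): return np.round([1000*(D[0]*np.cos(a)+D[1]*np.sin(a)),1000*(D[0]*np.sin(a)-D[1]*np.cos(a)),-1000*D[2]],1)
    print('pos',P.round(4),'yaw',round(np.degrees(yaw),1),'t',s['clock'],'turn wz',round(-d,3),'shift before turn',T(yaw),'after turn',T(yaw+d))
E
python3 - <<'E'
from h import *
im,p=look('wrist',['rubber_block_center','die_cube_center','red_bar_center','grey_bar_center'],1);cv2.imwrite('pics/w1.png',im[:,:,::-1])
print(p['T'].round(3))
go(465.2,-398.2,30,-58.4)
look('top',['die_cube_center','rubber_block_center'])
E
```

```text
rubber_block_center 0.89 [176.6, 116.7, 222.0, 178.7] [ 468.2 -401.5   80.2   57.8  -57.6]
die_cube_center 0.81 [153.5, 230.2, 188.1, 270.0] [ 436.  -267.9   60.    42.6  -58.1]
red_bar_center 0.9 [74.9, 171.3, 114.0, 218.8] [ 559.  -270.2   68.7   26.6   81.7]
grey_bar_center 0.89 [87.2, 104.1, 144.1, 133.5] [ 576.9 -375.8   67.    23.8   45.2]
[[-0.849 -0.509 -0.145  0.441]
 [-0.529  0.817  0.23  -0.491]
 [ 0.002  0.272 -0.962  0.423]
 [ 0.     0.     0.     1.   ]]
pos [ 0.407  -0.4354  0.2841] yaw -58.0 t 3.15 turn wz 0.006 shift before turn [ -0.7 -69.1 254.1] after turn [ -1.2 -69.1 254.1]
die_cube_center 0.89 [252.8, 231.2, 277.4, 257.3] [ 436.2 -256.4   42.1   40.2  -60.2]
rubber_block_center 0.76 [304.8, 214.2, 345.5, 249.7] [ 465.4 -398.7   79.9   56.6  -58. ]
```

View pics/w1.png

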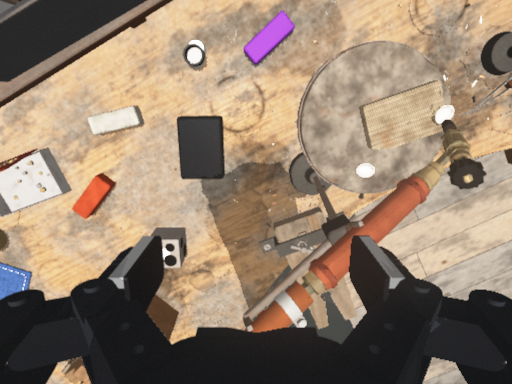

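The wrist view shows the rubber block at (200,147), cube (172,247), red bar (93,195), grey bar (115,120) and the hose (370,240) well clear to the side. The sign of my last sideways shift was wrong, so I'm correcting it and descending.

Request:
{"api": "servo_tool", "payload": {"targets": [[0,0,0,0,-36,0,85],[0,0,0,0,-36,0,85],[0,0,0,0,0,45,85],[0,0,0,0,0,45,85],[0,0,0,0,0,45,85],[0,0,0,0,0,45,85],[0,0,0,0,0,0,85],[0,0,0,0,0,0,85]]}}

```text
clock: 4.1
position: [0.4674, -0.3968, 0.1024]
tool_rot: [3.142, 0.0, -1.013]
force: [0.6, 0.0, 0.8]
gripper_width: 0.997
gripper_force: 0.0
```

Run:
```python
from h import *
go(466.8,-400,2,-58)
im=snapshot('scene');cv2.imwrite('pics/s2.png',cv2.resize(im[60:360,60:360],None,fx=2,fy=2)[:,:,::-1])
im=snapshot('wrist');cv2.imwrite('pics/w2.png',im[:,:,::-1])
```

```text
pos [ 0.4674 -0.3968  0.1024] yaw -58.1 t 4.1 turn wz -0.001 shift before turn [  2.4   2.2 100.4] after turn [  2.4   2.3 100.4]
```

View pics/s2.png

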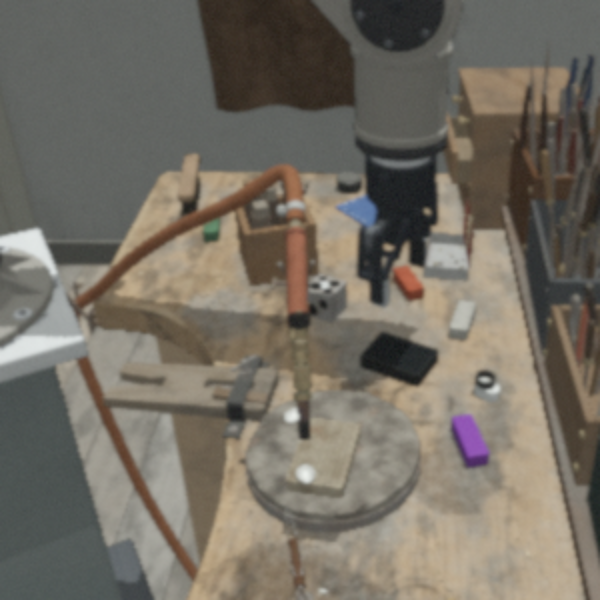

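The scene view shows the wrist well above the hose and the gripper over the block (crop 400,358). Descending to grip.

Request:
{"api": "servo_tool", "payload": {"targets": [[0,0,0,2,2,40,85],[0,0,0,0,0,40,85],[0,0,0,0,0,14,85],[0,0,0,0,0,5,75],[0,0,0,0,0,0,40],[0,0,0,0,0,0,40],[0,0,0,0,0,0,40],[0,0,0,0,0,0,40]]}}

```text
clock: 5.0
position: [0.4676, -0.4001, 0.0045]
tool_rot: [-3.14, -0.003, -1.013]
force: [-1.1, 1.1, 10.8]
gripper_width: 0.639
gripper_force: 64.5
```

Request:
{"api": "servo_tool", "payload": {"targets": [[0,0,0,0,0,0,40],[0,0,0,0,0,0,40],[0,0,0,0,0,-20,40],[0,0,0,0,0,-40,40],[0,0,0,0,0,-40,40],[0,0,0,0,0,-40,40],[0,0,0,0,0,-40,40]]}}

```text
clock: 5.7
position: [0.4664, -0.3993, 0.1855]
tool_rot: [-3.141, -0.002, -1.013]
force: [-0.4, -0.9, -1.5]
gripper_width: 0.639
gripper_force: 63.7
```

Run:
```python
from h import *
go(640,-44,200,10.6)
im,p=look('wrist',['rubber_block_center','felt_mat','die_cube_center'])
cv2.imwrite('pics/w3.png',im[:,:,::-1])
```

```text
pos [ 0.4664 -0.3993  0.1855] yaw -58.1 t 5.7 turn wz -1.198 shift before turn [-209.7 -335.3  -14.5] after turn [ 236.  -317.3  -14.5]
rubber_block_center 0.77 [191.2, 162.1, 322.5, 328.4] [ 420.1 -321.7  200.7  136.1  -58. ]
felt_mat 0.76 [0.0, 306.4, 24.8, 331.3] [622.2 -73.6  42.2  31.5 -70. ]
```

Request:
{"api": "servo_tool", "payload": {"targets": [[0,0,0,-15,-24,-20,40],[0,0,0,-30,-47,0,40],[0,0,0,-30,-47,0,40],[0,0,0,-30,-47,0,40],[0,0,0,-30,-47,0,40],[0,0,0,-15,-24,0,40],[0,0,-0.1,0,0,0,40],[0,0,-0.15,0,0,0,40]]}}

```text
clock: 6.7
position: [0.5772, -0.1662, 0.2011]
tool_rot: [3.141, 0.002, -0.757]
force: [0.1, -0.5, -1.3]
gripper_width: 0.636
gripper_force: 63.8
```

Request:
{"api": "servo_tool", "payload": {"targets": [[0,0,-0.15,0,0,0,40],[0,0,-0.15,0,0,0,40],[0,0,-0.15,0,0,0,40],[0,0,-0.15,0,0,0,40],[0,0,-0.15,0,0,0,40],[0,0,-0.15,0,0,0,40],[0,0,-0.05,0,0,0,40],[0,0,0,0,0,0,40]]}}

```text
clock: 7.5
position: [0.5768, -0.1679, 0.2013]
tool_rot: [-3.141, 0.001, 0.187]
force: [-0.8, -0.3, -1.0]
gripper_width: 0.64
gripper_force: 63.8
```

Run:
```python
from h import *
go(640,-44,200,10.6)
im,p=look('wrist',['felt_mat','black_tin','brass_tin','rubber_block_center'])
cv2.imwrite('pics/w4.png',im[:,:,::-1])
```

```text
pos [ 0.5768 -0.1679  0.2013] yaw 10.7 t 7.5 turn wz 0.002 shift before turn [  85.2 -109.9    1.3] after turn [  84.9 -110.1    1.3]
felt_mat 0.95 [94.7, 18.8, 196.3, 136.7] [641.8 -42.7 119.1  96.1  10.6]
black_tin 0.64 [34.3, 56.4, 87.8, 101.6] [627.   36.6  49.8  45.2 -66.8]
brass_tin 0.87 [209.6, 58.0, 249.7, 97.1] [ 657.  -126.7   37.7   35.7   55.9]
rubber_block_center 0.68 [190.3, 163.0, 321.6, 329.4] [ 478.8 -185.7  208.2  139.9   10.7]
```

View pics/w4.png

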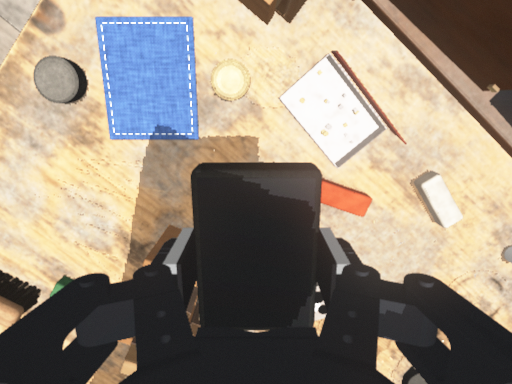

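The wrist view shows the mat centred at about (147,78), the black tin (60,79), the brass tin (230,81) and the block held square between the pads.

Run:
```python
from h import *
p=camera_params('wrist');s=observe();P=np.array(s['position']);a=s['tool_rot'][2]
for uv,z in [((256,162.5),P[2]-.0045),((256,176),P[2]+.0155),((190.3,200),P[2]-.0045),((321.6,200),P[2]-.0045)]:
    d=(ray(p,uv,z)[0]-P[:2])*1000; print(uv,(d[0]*np.cos(a)+d[1]*np.sin(a)).round(1),(d[0]*np.sin(a)-d[1]*np.cos(a)).round(1))
go(641,-43.5,200,10.6)
```

```text
(256, 162.5) 38.7 -0.8
(256, 176) 36.9 -0.7
(190.3, 200) 19.8 -33.3
(321.6, 200) 19.9 31.7
pos [ 0.5772 -0.1678  0.2021] yaw 10.6 t 7.75 turn wz 0.001 shift before turn [  85.6 -110.4    2.1] after turn [  85.5 -110.5    2.1]
```

Request:
{"api": "servo_tool", "payload": {"targets": [[0,0,0,29,-37,0,40],[0,0,0,29,-37,0,40],[0,0,0,29,-36,20,40],[0,0,0,0,0,40,40],[0,0,0,0,0,40,40],[0,0,0,0,0,40,40],[0,0,0,0,0,20,40],[0,0,0,0,0,0,40]]}}

```text
clock: 8.55
position: [0.6403, -0.0437, 0.0393]
tool_rot: [-3.14, 0.005, 0.186]
force: [-0.7, -0.4, -0.3]
gripper_width: 0.641
gripper_force: 63.8
```

Run:
```python
from h import *
a=np.radians(10.6)
go(641+1.5*np.cos(a),-43.5+1.5*np.sin(a),8.5,10.6)
```

```text
pos [ 0.6403 -0.0437  0.0393] yaw 10.7 t 8.55 turn wz 0.001 shift before turn [ 2.2 -0.1 30.8] after turn [ 2.2 -0.1 30.8]
```

Request:
{"api": "servo_tool", "payload": {"targets": [[0,0,0,2,0,15,40],[0,0,0,0,0,10,40],[0,0,0,0,0,5,40],[0,0,0,0,0,0,40],[0,0,0,0,0,0,40]]}}

```text
clock: 9.05
position: [0.6445, -0.0435, 0.0129]
tool_rot: [3.142, -0.001, 0.187]
force: [0.1, 0.5, -0.9]
gripper_width: 0.633
gripper_force: 63.8
```

Request:
{"api": "servo_tool", "payload": {"targets": [[0,0,0,-2,0,3,40],[0,0,0,0,0,1,40],[0,0,0,0,0,0,40],[0,0,0,0,0,0,40]]}}

```text
clock: 9.45
position: [0.6423, -0.0439, 0.0086]
tool_rot: [-3.142, -0.0, 0.187]
force: [0.1, 0.5, -0.7]
gripper_width: 0.635
gripper_force: 63.8
```

Request:
{"api": "servo_tool", "payload": {"targets": [[0,0,0,0,0,1.5,40],[0,0,0,0,0,0,40],[0,0,0,0,0,0,70],[0,0,0,0,0,0,70],[0,0,0,0,0,-10,70],[0,0,0,0,0,-30,70],[0,0,0,0,0,-50,70],[0,0,0,0,0,-50,70]]}}

```text
clock: 10.25
position: [0.6417, -0.0438, 0.1487]
tool_rot: [-3.141, 0.001, 0.187]
force: [1.3, 0.1, 0.5]
gripper_width: 0.822
gripper_force: 0.0
```

Request:
{"api": "servo_tool", "payload": {"targets": [[0,0,0,-45,15,-40,85],[0,0,0,-45,15,-30,85],[0,0,0,-20,40,0,85],[0,0,0,0,40,0,85],[0,0,0,0,0,0,85],[0,0,0,0,0,0,85]]}}

```text
clock: 10.85
position: [0.5671, -0.1662, 0.2065]
tool_rot: [-3.142, -0.0, 0.185]
force: [-0.4, 0.6, -1.4]
gripper_width: 0.996
gripper_force: 0.0
```

Run:
```python
from h import *
H['rubber_block_center']=.023
im,p=look('wrist',['felt_mat','black_tin','brass_tin','rubber_block_center','die_cube_center','red_bar_center','grey_bar_center'])
cv2.imwrite('pics/w5.png',im[:,:,::-1])
go(436.2,-260,200,10.6)
```

```text
felt_mat 0.8 [97.8, 8.8, 200.7, 128.5] [640.9 -40.8 119.3  97.1  10.7]
black_tin 0.83 [38.8, 50.7, 94.0, 96.4] [625.2  37.9  50.6  43.6 -87.3]
brass_tin 0.94 [213.6, 49.9, 253.7, 88.7] [ 656.6 -125.2   37.2   36.7  -79.3]
rubber_block_center 0.68 [51.9, 267.0, 88.3, 294.2] [391.7  26.8  41.3  25.  -39.6]
die_cube_center 0.73 [288.8, 258.6, 338.0, 316.6] [ 447.6 -249.3   66.4   43.7   31.3]
red_bar_center 0.71 [314.4, 168.1, 372.2, 209.0] [ 561.1 -261.3   65.2   26.2   81.9]
grey_bar_center 0.97 [417.7, 160.5, 462.3, 217.1] [ 577.4 -366.5   68.7   27.4   44.7]
pos [ 0.5673 -0.1648  0.2059] yaw 10.8 t 11.25 turn wz 0.003 shift before turn [-146.6   69.1    5.9] after turn [-146.4   69.5    5.9]
```

View pics/w5.png

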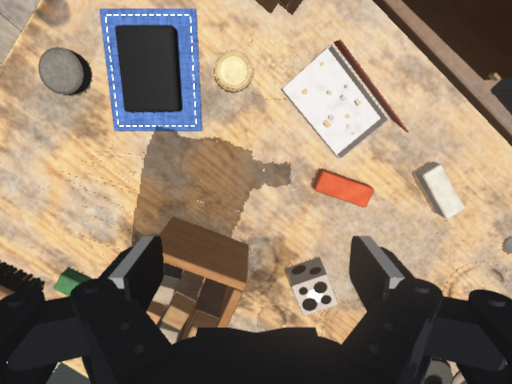

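The block lies on the mat (149,68) between the tins, and the cube's top face is at about (314,296).

Run:
```python
from h import *
p=camera_params('wrist');im=cv2.imread('pics/w5.png')
m=np.zeros((384,512),np.uint8);m[15:122,106:192]=(im[15:122,106:192].max(2)<60)
m=cv2.morphologyEx(m,cv2.MORPH_OPEN,np.ones((5,5)))
print('block',rect(p,m,.023), 'z.013',rect(p,m,.013))
c=cv2.resize(im[240:330,270:360],None,fx=6,fy=6,interpolation=cv2.INTER_CUBIC);cv2.imwrite('pics/c5.png',c)
a=np.radians(30)
for cx,cy in[(436.2,-256.4)]:
    q=[[cx+s*21*np.cos(a)-t*21*np.sin(a),cy+s*21*np.sin(a)+t*21*np.cos(a),42] for s,t in((1,1),(1,-1),(-1,-1),(-1,1))]
    print(proj(p,np.array(q)/1000).round(1).tolist())
```

```text
block [641.6 -43.8  78.2  57.4  10.9] z.013 [641.9 -40.5  80.6  59.2  10.9]
[[291.7, 286.8], [328.1, 275.7], [338.2, 306.8], [302.7, 317.2]]
```

View pics/c5.png

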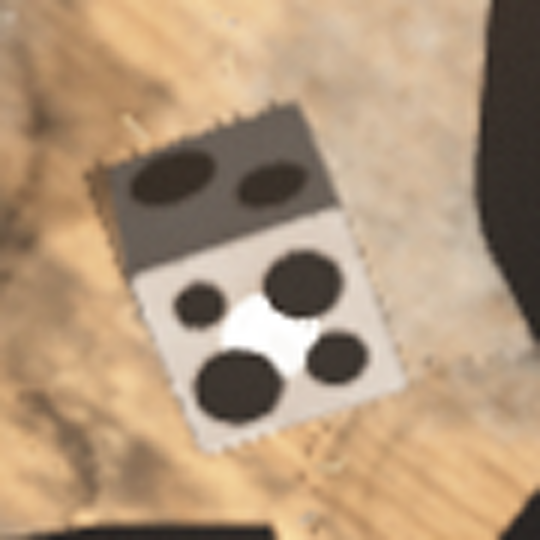

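Request:
{"api": "servo_tool", "payload": {"targets": [[0,0,0,-15,40,0,85],[0,0,0,-45,26,0,75],[0,0,0,-45,0,0,65],[0,0,0,-39,0,0,65],[0,0,-0.12,0,0,0,65],[0,0,-0.12,0,0,0,65],[0,0,-0.1,0,0,0,65],[0,0,0,0,0,0,65]]}}

```text
clock: 12.05
position: [0.4395, -0.2556, 0.206]
tool_rot: [3.142, -0.0, 0.529]
force: [-0.8, 0.2, 0.6]
gripper_width: 0.761
gripper_force: 0.0
```

Run:
```python
from h import *
go(438,-256.5,8,30)
```

```text
pos [ 0.4395 -0.2556  0.206 ] yaw 30.3 t 12.05 turn wz 0.005 shift before turn [ -1.7   0.  198. ] after turn [ -1.7   0.  198. ]
```

Request:
{"api": "servo_tool", "payload": {"targets": [[0,0,0,-1.5,0,45,65],[0,0,0,0,0,45,65],[0,0,0,0,0,45,65],[0,0,0,0,0,30,65],[0,0,0,0,0,20,65],[0,0,0,0,0,11,65],[0,0,0,0,0,2,65],[0,0,0,0,0,0,30]]}}

```text
clock: 12.85
position: [0.4385, -0.2565, 0.0084]
tool_rot: [3.141, -0.0, 0.526]
force: [0.4, 0.1, 0.3]
gripper_width: 0.61
gripper_force: 0.0
```

Request:
{"api": "servo_tool", "payload": {"targets": [[0,0,0,0,0,0,30],[0,0,0,0,0,0,30],[0,0,0,0,0,0,30],[0,0,0,0,0,0,30]]}}

```text
clock: 13.25
position: [0.4388, -0.2568, 0.0091]
tool_rot: [3.14, -0.001, 0.526]
force: [-2.3, 1.7, 8.8]
gripper_width: 0.481
gripper_force: 61.6
```

Request:
{"api": "servo_tool", "payload": {"targets": [[0,0,0,0,0,-20,30],[0,0,0,0,0,-40,30],[0,0,0,0,0,-45,30],[0,0,0,0,0,-45,30],[0,0,0,0,0,-45,30],[0,0,0.12,0,0,0,30],[0,0,0.12,0,0,0,30],[0,0,0.1,0,0,0,30]]}}

```text
clock: 14.05
position: [0.4377, -0.2565, 0.2036]
tool_rot: [3.141, -0.001, 0.181]
force: [0.6, -0.5, -7.0]
gripper_width: 0.484
gripper_force: 63.3
```

Run:
```python
from h import *
im,p=look('wrist',[]);cv2.imwrite('pics/w6.png',im[:,:,::-1])
s=observe();print(s['force'],p['T'][:3,3])
go(641.6,-43.8,200,10.8)
```

```text
[ 0.45372438  1.24284401 -6.89151041] [ 0.50409012 -0.24402448  0.34709755]
pos [ 0.4377 -0.2564  0.2034] yaw 10.0 t 14.1 turn wz -0.013 shift before turn [ 237.9 -173.8    3.4] after turn [ 240.2 -170.6    3.4]
```

View pics/w6.png

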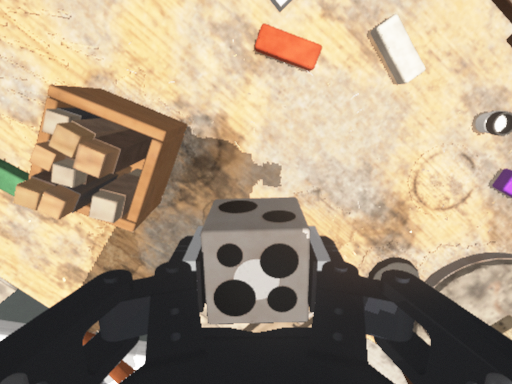

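The wrist view shows the cube held square, with the top face corners near (203,238), (307,236), (308,320) and (207,323).

Run:
```python
from h import *
p=camera_params('wrist');s=observe();P=np.array(s['position']);a=s['tool_rot'][2]
d=(ray(p,[(203,238),(307,236),(308,320),(207,323)],P[2]+.033)-P[:2])*1000
t=np.c_[d[:,0]*np.cos(a)+d[:,1]*np.sin(a),d[:,0]*np.sin(a)-d[:,1]*np.cos(a)];print(t.round(1),t.mean(0))
```

```text
[[ 16.6 -21. ]
 [ 17.5  18.8]
 [-20.2  20.8]
 [-21.7 -21. ]] [-1.942509   -0.60945847]
```

Request:
{"api": "servo_tool", "payload": {"targets": [[0,0,-0.01,20,-15,-5,30],[0,0,0,40,-28,0,30],[0,0,0,40,-28,0,30],[0,0,0,40,-28,0,30],[0,0,0,40,-28,0,30],[0,0,0,40,-28,0,30],[0,0,0,20,-16,0,30],[0,0,0,0,0,0,30]]}}

```text
clock: 14.9
position: [0.6418, -0.0373, 0.2076]
tool_rot: [-3.139, -0.001, 0.204]
force: [0.1, -0.4, -6.2]
gripper_width: 0.486
gripper_force: 63.1
```

Run:
```python
from h import *
go(642.6,-43.6,33,10.8)
```

```text
pos [ 0.6418 -0.0373  0.2076] yaw 11.7 t 14.9 turn wz 0.015 shift before turn [ -0.5   6.4 174.6] after turn [ -0.4   6.4 174.6]
```

Request:
{"api": "servo_tool", "payload": {"targets": [[0,0,0.015,0,6,20,30],[0,0,0,0,0,40,30],[0,0,0,0,0,40,30],[0,0,0,0,0,40,30],[0,0,0,0,0,20,30],[0,0,0,0,0,5,30],[0,0,0,0,0,0,30],[0,0,0,0,0,0,30]]}}

```text
clock: 15.7
position: [0.6423, -0.0481, 0.0445]
tool_rot: [3.141, -0.002, 0.182]
force: [-0.3, 1.0, -7.0]
gripper_width: 0.487
gripper_force: 63.0
```

Run:
```python
from h import *
go(642.6,-43.6,33,10.8)
```

```text
pos [ 0.6423 -0.0481  0.0445] yaw 10.4 t 15.7 turn wz -0.007 shift before turn [ 1.1 -4.4 11.5] after turn [ 1.2 -4.4 11.5]
```

Request:
{"api": "servo_tool", "payload": {"targets": [[0,0,-0.007,1,-4.5,5,30],[0,0,0,0,0,5,30],[0,0,0,0,0,0,30],[0,0,0,0,0,0,30],[0,0,0,0,0,0,30]]}}

```text
clock: 16.2
position: [0.6416, -0.0434, 0.033]
tool_rot: [3.142, 0.0, 0.189]
force: [-0.9, 0.3, -7.3]
gripper_width: 0.486
gripper_force: 63.2
```

Not in contact yet (full weight still on the wrist), so I'm lowering a little more.

Request:
{"api": "servo_tool", "payload": {"targets": [[0,0,0,0.5,0,1,30],[0,0,0,0,0,0.5,30],[0,0,0,0,0,0,30],[0,0,0,0,0,0,30]]}}

```text
clock: 16.6
position: [0.6419, -0.0434, 0.0327]
tool_rot: [3.141, 0.0, 0.188]
force: [-10.4, -0.2, 15.1]
gripper_width: 0.482
gripper_force: 65.8
```

Request:
{"api": "servo_tool", "payload": {"targets": [[0,0,0,0,0,0,62],[0,0,0,0,0,0,62],[0,0,0,0,0,-10,62],[0,0,0,0,0,-30,62],[0,0,0,0,0,-45,62],[0,0,0,0,0,-45,62],[0,0,0,0,0,-40,62],[0,0,0,-40,20,0,62]]}}

```text
clock: 17.4
position: [0.6118, -0.0665, 0.2081]
tool_rot: [3.141, -0.011, 0.194]
force: [1.2, -0.5, -0.6]
gripper_width: 0.727
gripper_force: 0.0
```

Request:
{"api": "servo_tool", "payload": {"targets": [[0,0,0,-40,40,0,62],[0,0,-0.12,-40,40,0,62],[0,0,-0.15,0,0,0,62],[0,0,-0.15,0,0,0,62],[0,0,-0.15,0,0,0,62],[0,0,-0.15,0,0,0,62],[0,0,-0.15,0,0,0,62],[0,0,-0.15,0,0,0,62]]}}

```text
clock: 18.2
position: [0.5506, -0.1531, 0.2023]
tool_rot: [3.141, -0.0, 1.215]
force: [-0.2, -0.2, 0.0]
gripper_width: 0.73
gripper_force: 0.0
```

Request:
{"api": "servo_tool", "payload": {"targets": [[0,0,-0.12,0,0,0,62],[0,0,0,0,0,0,62],[0,0,0,0,0,0,62]]}}

```text
clock: 18.5
position: [0.5505, -0.1532, 0.2019]
tool_rot: [3.141, -0.0, 1.325]
force: [-0.3, 0.2, -0.3]
gripper_width: 0.73
gripper_force: 0.0
```

Run:
```python
from h import *
im,p=look('wrist',['red_bar_center','grey_bar_center']);cv2.imwrite('pics/w7.png',im[:,:,::-1])
im=snapshot('top');cv2.imwrite('pics/t7.png',im[:,:,::-1])
go(558,-265,200,82)
```

```text
grey_bar_center 0.77 [307.1, 299.9, 336.8, 337.7] [ 583.  -355.6   45.6   28.1   48.3]
pos [ 0.5504 -0.1531  0.2016] yaw 76.0 t 18.7 turn wz -0.104 shift before turn [-106.8   34.4    1.6] after turn [-109.8   23.1    1.6]
```

View pics/w7.png

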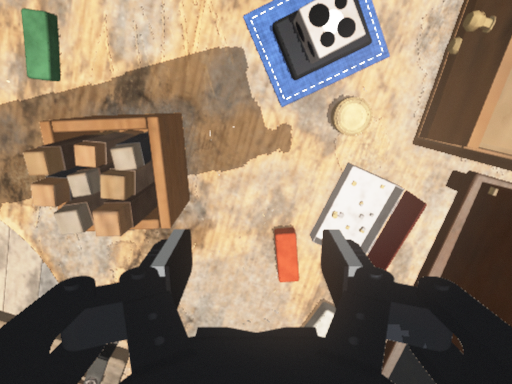

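Red bar at (287,254) in the wrist view, and the cube stands on the block at (333,25). I'm measuring the bar by colour and the cube placement from the top camera.

Run:
```python
from h import *
p=camera_params('wrist');im=cv2.imread('pics/w7.png');h=cv2.cvtColor(im,cv2.COLOR_BGR2HSV)
m=((h[...,0]<8)|(h[...,0]>174))&(h[...,1]>150)&(h[...,2]>90); m[:215]=0;m[290:]=0
print('red',rect(p,m,.021)); print(h[230:284:4,287].tolist())
snapshot('top');pt=camera_params('top')
r=trace('die_cube_center','top')[0];print(r['confidence'],r['box'],rect(pt,r['pixels'],.065))
t=cv2.imread('pics/t7.png');cv2.imwrite('pics/ct7.png',cv2.resize(t[120:210,110:250],None,fx=5,fy=5,interpolation=cv2.INTER_CUBIC))
```

```text
red [ 558.5 -260.5   65.4   22.7   80.8]
[[7, 150, 124], [7, 177, 215], [7, 174, 236], [7, 173, 239], [7, 173, 240], [8, 175, 238], [7, 176, 236], [7, 172, 243], [8, 171, 245], [8, 169, 247], [7, 174, 242], [7, 175, 237], [7, 174, 240], [13, 92, 221]]Traceback (most recent call last):
  File "<stdin>", line 6, in <module>
IndexError: list index out of range
```

Request:
{"api": "servo_tool", "payload": {"targets": [[0,0,-0.096,0,0,0,62],[0,0,0,-30,6,0,38],[0,0,0,-30,6,0,38],[0,0,0,-30,6,0,38],[0,0,0,-28,6,40,38],[0,0,0,0,0,40,38],[0,0,0,0,0,0,38],[0,0,0,0,0,0,38]]}}

```text
clock: 19.6
position: [0.5572, -0.2724, 0.1219]
tool_rot: [-3.141, -0.001, 1.425]
force: [0.3, 0.7, 0.7]
gripper_width: 0.447
gripper_force: 0.0
```

Run:
```python
from h import *
go(556.5,-272.9,5,81.5)
t=cv2.imread('pics/t7.png');cv2.imwrite('pics/ct7.png',cv2.resize(t[120:210,110:250],None,fx=5,fy=5,interpolation=cv2.INTER_CUBIC))
pt=camera_params('top');a=np.radians(10.8)
for n,x,y,z,l,w in[('block',641.6,-43.8,23,40,28),('cube',641.6,-43.8,65,21,21)]:
    q=[[x+s*l*np.cos(a)-t_*w*np.sin(a),y+s*l*np.sin(a)+t_*w*np.cos(a),z] for s,t_ in((1,1),(1,-1),(-1,-1),(-1,1))]
    print(n,((proj(pt,np.array(q)/1000)-[110,120])*5).round().tolist())
```

```text
pos [ 0.5572 -0.2724  0.1219] yaw 81.7 t 19.6 turn wz 0.003 shift before turn [ -0.5  -0.6 116.9] after turn [ -0.5  -0.6 116.9]
block [[257.0, 131.0], [369.0, 109.0], [397.0, 267.0], [283.0, 289.0]]
cube [[254.0, 144.0], [343.0, 127.0], [358.0, 213.0], [269.0, 231.0]]
```

View pics/ct7.png

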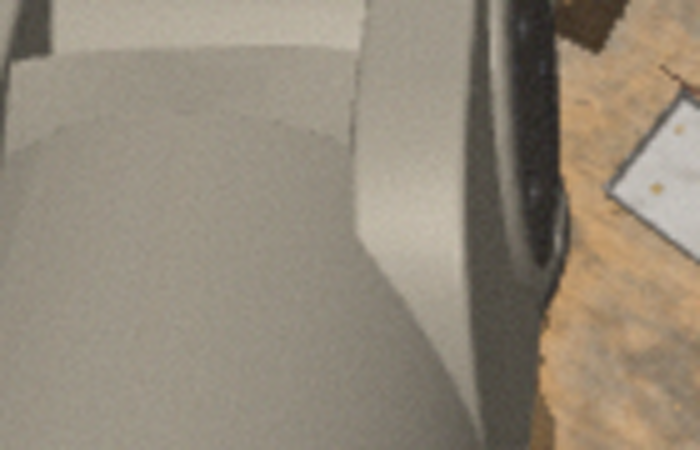

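The arm hides the mat in the top view, so I'll check the cube later. Going on to grip the red bar.

Request:
{"api": "servo_tool", "payload": {"targets": [[0,0,0,0,0,40,38],[0,0,0,0,0,40,38],[0,0,0,0,0,25,38],[0,0,0,0,0,12,38],[0,0,0,0,0,0,38],[0,0,0,0,0,0,15],[0,0,0,0,0,0,15],[0,0,0,0,0,0,15]]}}

```text
clock: 20.4
position: [0.5585, -0.2737, 0.0068]
tool_rot: [3.138, 0.001, 1.425]
force: [-0.8, 1.9, 9.6]
gripper_width: 0.268
gripper_force: 60.3
```

Request:
{"api": "servo_tool", "payload": {"targets": [[0,0,0,0,0,0,15],[0,0,0,0,0,-15,15],[0,0,0,0,0,-30,15],[0,0,0,0,0,-45,15],[0,0,0,0,0,-45,15],[0,0,0,0,0,-45,15],[0,0,0,0,0,0,15],[0,0,0,0,0,0,15]]}}

```text
clock: 21.2
position: [0.5575, -0.2737, 0.1871]
tool_rot: [3.138, 0.002, 1.425]
force: [-0.1, 1.2, -0.9]
gripper_width: 0.269
gripper_force: 59.1
```

Run:
```python
from h import *
# brass tin mean and red-bar goal
a=np.radians(10.6);M=np.array([641.2,-43.2]);ex=np.array([np.cos(a),np.sin(a)]);ey=np.array([-ex[1],ex[0]])
B=M-85*ey;K=M+85*ey;print('brass',B,'black',K,'red goal',B-70*ex,'grey goal',K-73*ex)
im=snapshot('wrist')[:,:,::-1];cv2.imwrite('pics/w8.png',im);p=camera_params('wrist')
s=observe();P=np.array(s['position']);y=s['tool_rot'][2]
h=cv2.cvtColor(im,cv2.COLOR_BGR2HSV);m=((h[...,0]<9)|(h[...,0]>174))&(h[...,1]>150)&(h[...,2]>90);m[:150]=0;m[:,:200]=0;m[:,310:]=0
r=rect(p,m,P[2]+.016);d=r[:2]-P[:2]*1000;print(r,'tool',d[0]*np.cos(y)+d[1]*np.sin(y),d[0]*np.sin(y)-d[1]*np.cos(y))
go(*(B-80*ex),120,10.6)
```

```text
brass [ 656.8358648  -126.74950468] black [625.5641352   40.34950468] red goal [ 588.03039036 -139.62609922] grey goal [553.80985471  26.92105608]
[ 558.1 -261.7   62.5   23.    82. ] tool 11.829809715151615 -0.38421375773702726
pos [ 0.5568 -0.2735  0.1855] yaw 81.6 t 21.25 turn wz 1.24 shift before turn [133.7   2.   65.5] after turn [  45.4 -125.8   65.5]
```

View pics/w8.png

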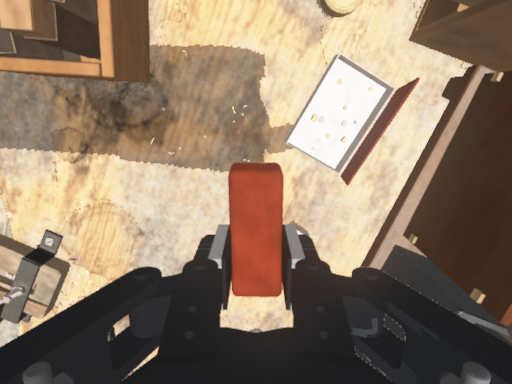

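Request:
{"api": "servo_tool", "payload": {"targets": [[0,0,0,33,0,0,15],[0,0,0,34,0,0,15],[0,0,0,34,0,0,15],[0,0,0,32,1,0,15],[0,0,0.14,0,0,0,15],[0,0,0.14,0,0,0,15],[0,0,0.14,0,0,0,15],[0,0,0.14,0,0,0,15]]}}

```text
clock: 22.05
position: [0.5765, -0.1416, 0.1833]
tool_rot: [-3.139, 0.001, 0.859]
force: [0.0, -0.0, -0.1]
gripper_width: 0.266
gripper_force: 59.1
```

Request:
{"api": "servo_tool", "payload": {"targets": [[0,0,0.14,0,0,0,15],[0,0,0.14,0,0,0,15],[0,0,0.14,0,0,0,15],[0,0,0.14,0,0,0,15],[0,0,0.12,0,0,0,15],[0,0,0,0,0,0,15],[0,0,0,0,0,0,15]]}}

```text
clock: 22.75
position: [0.5769, -0.1417, 0.1837]
tool_rot: [-3.141, 0.001, 0.189]
force: [0.2, -0.6, -0.3]
gripper_width: 0.271
gripper_force: 59.1
```

Run:
```python
from h import *
go(577.2,-141.6,8,10.6)
im=snapshot('wrist')[:,:,::-1];cv2.imwrite('pics/w9.png',im)
snapshot('wrist');p=camera_params('wrist')
for k in('brass_tin','die_cube_center'):
    for r in trace(k,'wrist')[:1]: print(k,r['confidence'],r['box'],rect(p,r['pixels'],.024 if k[0]=='b' else .065))
```

```text
pos [ 0.5769 -0.1417  0.1837] yaw 10.8 t 22.75 turn wz 0.004 shift before turn [  0.4   0.  175.7] after turn [  0.4   0.  175.7]
brass_tin 0.91 [236.1, 62.9, 278.0, 103.8] [ 657.2 -126.6   36.2   35.1  -33.4]
die_cube_center 0.91 [122.7, 50.5, 189.4, 112.9] [642.4 -47.1  50.2  42.  -77.7]
```

View pics/w9.png

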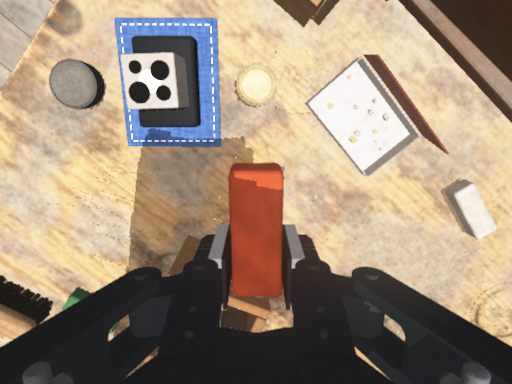

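The wrist view shows the red bar in hand pointing at the brass tin (257,84), with the cube's top face at about (150,81). Lowering the bar.

Run:
```python
from h import *
p=camera_params('wrist');a=np.radians(10.8);x,y=641.6,-43.8
q=[[x+s*21*np.cos(a)-t*21*np.sin(a),y+s*21*np.sin(a)+t*21*np.cos(a),65] for s,t in((1,1),(1,-1),(-1,-1),(-1,1))]
print((proj(p,np.array(q)/1000)).round(1).tolist())
im=cv2.imread('pics/w9.png');g=im[40:125,110:200]
m=np.zeros((384,512),np.uint8);m[40:125,110:200]=((g.min(2)>110)&(g.max(2).astype(int)-g.min(2)<50)); m=cv2.morphologyEx(m,cv2.MORPH_CLOSE,np.ones((9,9)));m=cv2.morphologyEx(m,cv2.MORPH_OPEN,np.ones((7,7)))
print('cube top',rect(p,m,.065),cv2.boundingRect(m))
```

```text
[[121.1, 53.0], [175.2, 52.9], [178.9, 108.7], [127.2, 108.8]]
cube top [643.2 -38.   56.4  51.5  12.4] (110, 40, 69, 76)
```

Request:
{"api": "servo_tool", "payload": {"targets": [[0,0,0,0.5,0,30,15],[0,0,0,0,0,45,15],[0,0,0,0,0,45,15],[0,0,0,0,0,30,15],[0,0,0,0,0,15,15],[0,0,0,0,0,8,15],[0,0,0,0,0,0,15],[0,0,0,0,0,0,15]]}}

```text
clock: 23.75
position: [0.5787, -0.1419, 0.0128]
tool_rot: [3.141, -0.002, 0.185]
force: [0.3, -1.2, -0.4]
gripper_width: 0.272
gripper_force: 59.1
```

Request:
{"api": "servo_tool", "payload": {"targets": [[0,0,0,-1,0,4,15],[0,0,0,0,0,1.5,15],[0,0,0,0,0,0,15],[0,0,0,0,0,0,15]]}}

```text
clock: 24.15
position: [0.5772, -0.1422, 0.0068]
tool_rot: [3.141, -0.001, 0.185]
force: [-2.1, -0.6, 6.4]
gripper_width: 0.267
gripper_force: 59.9
```

Request:
{"api": "servo_tool", "payload": {"targets": [[0,0,0,0,0,0,42],[0,0,0,0,0,0,42],[0,0,0,0,0,0,42],[0,0,0,0,0,-15,42],[0,0,0,0,0,-40,42],[0,0,0,0,0,-45,42],[0,0,0,0,0,-45,45],[0,0,0,0,0,-45,50]]}}

```text
clock: 24.95
position: [0.5765, -0.1418, 0.199]
tool_rot: [3.142, -0.001, 0.185]
force: [1.3, -0.2, 0.0]
gripper_width: 0.586
gripper_force: 0.0
```

Request:
{"api": "servo_tool", "payload": {"targets": [[0,0,0,-8,40,0,50],[0,0,0,-12,45,0,50],[0,0,0,-12,40,0,50],[0,0,-0.15,0,0,0,50],[0,0,-0.15,0,0,0,50],[0,0,-0.15,0,0,0,50],[0,0,-0.14,0,0,0,50],[0,0,0,0,0,0,50]]}}

```text
clock: 25.75
position: [0.5682, -0.2708, 0.1969]
tool_rot: [3.141, -0.0, 0.777]
force: [0.2, 0.8, 0.2]
gripper_width: 0.587
gripper_force: 0.0
```

Run:
```python
from h import *
im,p=look('wrist',['grey_bar_center','red_bar_center']);cv2.imwrite('pics/w10.png',im[:,:,::-1])
g=im.astype(int);u,v=np.meshgrid(range(512),range(384))
m=(im.min(2)>170)&(g.max(2)-g.min(2)<40)
r=[t for t in trace('grey_bar_center','wrist')][0]; 
print('bright',rect(p,m&r['pixels'],.02))
go(575,-370,5,44.5)
```

```text
grey_bar_center 0.66 [317.3, 193.8, 342.2, 234.1] [ 583.6 -362.3   46.2   25.8   44.4]
red_bar_center 0.87 [150.8, 25.1, 200.3, 96.7] [ 586.9 -141.7   61.9   28.6    9.9]
bright [ 582.5 -365.2   40.5   21.8   44.2]
pos [ 0.5683 -0.2707  0.1963] yaw 44.2 t 25.95 turn wz -0.005 shift before turn [-64.4  75.9 191.3] after turn [-64.8  75.5 191.3]
```

View pics/w10.png

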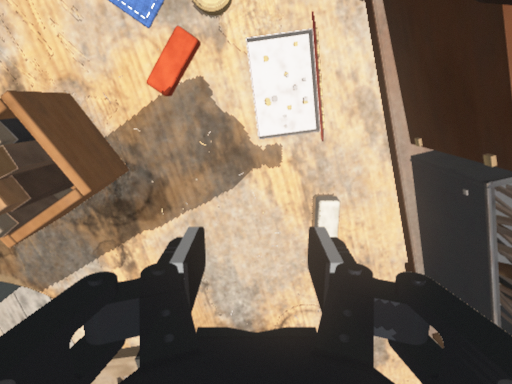

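The red bar lies in front of the brass tin at (174,60). The grey bar is partly hidden by a finger, with its top end at (328,198).

Request:
{"api": "servo_tool", "payload": {"targets": [[0,0,0,-33,38,0,50],[0,0,0,-33,39,0,50],[0,0,0,0,0,30,45],[0,0,0,0,0,40,42],[0,0,0,0,0,0,42],[0,0,0,0,0,0,42]]}}

```text
clock: 26.55
position: [0.575, -0.37, 0.1264]
tool_rot: [-3.14, 0.0, 0.774]
force: [0.9, -0.0, 1.1]
gripper_width: 0.486
gripper_force: 0.0
```

Run:
```python
from h import *
im,p=look('wrist',['grey_bar_center']);cv2.imwrite('pics/w11.png',im[:,:,::-1])
go(574.5,-372.5,5,44.3)
a=np.radians(44.3);x,y=574.5,-372.5
q=[[x+s*31*np.cos(a)-t*12*np.sin(a),y+s*31*np.sin(a)+t*12*np.cos(a),20] for s,t in((1,1),(1,-1),(-1,-1),(-1,1))]
print((proj(p,np.array(q)/1000)).round(1).tolist())
```

```text
grey_bar_center 0.77 [246.1, 142.2, 275.6, 219.8] [ 577.8 -372.    64.2   23.4   45.2]
pos [ 0.5761 -0.3706  0.1282] yaw 44.4 t 26.65 turn wz 0.001 shift before turn [ -2.5   0.2 123.2] after turn [ -2.5   0.3 123.2]
[[242.6, 150.6], [272.5, 150.7], [271.4, 222.7], [243.4, 222.7]]
```

View pics/w11.png

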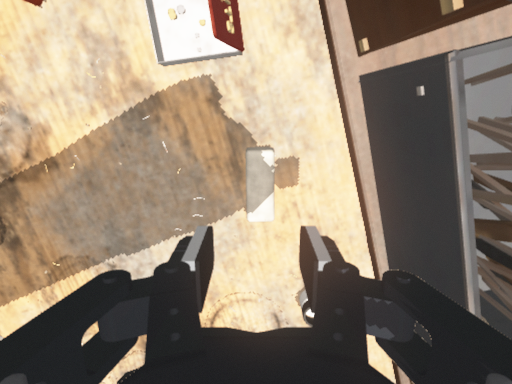

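Grey bar fully visible at (260,184), about 2.5 mm to the right of the prediction. Correcting and gripping.

Request:
{"api": "servo_tool", "payload": {"targets": [[0,0,0,-1,2.5,40,42],[0,0,0,0,0,40,42],[0,0,0,0,0,30,42],[0,0,0,0,0,12,42],[0,0,0,0,0,0,42],[0,0,0,0,0,0,15],[0,0,0,0,0,0,15],[0,0,0,0,0,0,15]]}}

```text
clock: 27.45
position: [0.5774, -0.3738, 0.0065]
tool_rot: [3.138, -0.001, 0.774]
force: [-1.2, 0.3, 9.0]
gripper_width: 0.272
gripper_force: 60.1
```

Request:
{"api": "servo_tool", "payload": {"targets": [[0,0,0,0,0,0,15],[0,0,0,0,0,0,15]]}}

```text
clock: 27.65
position: [0.5774, -0.3737, 0.0065]
tool_rot: [3.138, -0.001, 0.775]
force: [-0.2, 0.7, 9.3]
gripper_width: 0.27
gripper_force: 60.1
```

Request:
{"api": "servo_tool", "payload": {"targets": [[0,0,0,0,0,-15,15],[0,0,0,0,0,-40,15],[0,0,0,0,0,-45,15],[0,0,0,0,0,-45,15],[0,0,0,0,0,-45,15],[0,0,0,0,0,-20,15],[0,0,0,0,0,0,15],[0,0,0,0,0,0,15]]}}

```text
clock: 28.45
position: [0.5759, -0.3731, 0.2154]
tool_rot: [3.14, -0.0, 0.775]
force: [0.0, -0.1, -0.1]
gripper_width: 0.268
gripper_force: 59.0
```

Run:
```python
from h import *
im,p=look('wrist',[]);s=observe();P=np.array(s['position']);y=s['tool_rot'][2]
H['grey_bar_center']=P[2]+.014
for r in trace('grey_bar_center','wrist')[:1]:
    q=rect(p,r['pixels'],P[2]+.014);d=q[:2]-P[:2]*1000;print(r['box'],q,'tool',d[0]*np.cos(y)+d[1]*np.sin(y),d[0]*np.sin(y)-d[1]*np.cos(y))
go(553.8,26.9,200,10.6)
```

```text
[230.3, 180.9, 282.9, 312.4] [ 577.  -370.9   64.4   24.2   44.4] tool 2.414368177369999 -0.3813166936706982
pos [ 0.5754 -0.3728  0.2134] yaw 44.4 t 28.55 turn wz 0.59 shift before turn [ 264.2 -300.7   13.4] after turn [  52.3 -396.8   13.4]
```

Request:
{"api": "servo_tool", "payload": {"targets": [[0,0,0,20,-23,0,15],[0,0,0,29,-33,0,15],[0,0,0,29,-33,0,15],[0,0,0,29,-33,0,15],[0,0,0,29,-33,0,15],[0,0,0,29,-33,0,15],[0,0,0,29,-33,0,15],[0,0,0,29,-33,0,15]]}}

```text
clock: 29.35
position: [0.5567, -0.0338, 0.2131]
tool_rot: [-3.14, 0.001, 0.775]
force: [0.3, -0.5, -0.5]
gripper_width: 0.268
gripper_force: 59.0
```

Request:
{"api": "servo_tool", "payload": {"targets": [[0,0,0,25,-28,0,15],[0,0,0.15,15,-19,0,15],[0,0,0.15,0,0,0,15],[0,0,0.15,0,0,0,15],[0,0,0.14,0,0,0,15],[0,0,0,0,0,0,15],[0,0,0,0,0,0,15]]}}

```text
clock: 30.05
position: [0.553, 0.0262, 0.2134]
tool_rot: [-3.141, 0.001, 0.189]
force: [0.4, 0.5, -0.8]
gripper_width: 0.269
gripper_force: 59.0
```

Run:
```python
from h import *
go(552.3,26.6,7,10.6)
look('wrist',['black_tin'])
```

```text
pos [0.553  0.0262 0.2134] yaw 10.9 t 30.05 turn wz 0.004 shift before turn [ -0.6  -0.6 206.4] after turn [ -0.6  -0.5 206.4]
black_tin 0.88 [237.3, 73.6, 277.8, 116.1] [625.7  41.   43.   42.  -79.2]
```

Black tin confirmed at (625.7, 41), matching the goal. Lowering.

Request:
{"api": "servo_tool", "payload": {"targets": [[0,0,0.004,-0.5,-0.5,30,15],[0,0,0,0,0,45,15],[0,0,0,0,0,45,15],[0,0,0,0,0,40,15],[0,0,0,0,0,25,15],[0,0,0,0,0,12,15],[0,0,0,0,0,3,15],[0,0,0,0,0,0,15]]}}

```text
clock: 30.95
position: [0.5532, 0.0266, 0.0145]
tool_rot: [-3.141, -0.001, 0.181]
force: [0.1, -0.3, -0.9]
gripper_width: 0.266
gripper_force: 59.0
```

Request:
{"api": "servo_tool", "payload": {"targets": [[0,0,0,0,0,0,15],[0,0,0,0,0,0,15]]}}

```text
clock: 31.15
position: [0.5536, 0.0265, 0.0152]
tool_rot: [3.141, -0.002, 0.181]
force: [0.5, -0.6, -0.8]
gripper_width: 0.27
gripper_force: 59.0
```

Request:
{"api": "servo_tool", "payload": {"targets": [[0,0,-0.004,-1,0,6,15],[0,0,0,0,0,2.5,15],[0,0,0,0,0,0,15],[0,0,0,0,0,0,15]]}}

```text
clock: 31.55
position: [0.5519, 0.0262, 0.0064]
tool_rot: [3.141, -0.0, 0.185]
force: [-7.8, -1.2, 25.1]
gripper_width: 0.269
gripper_force: 62.1
```

Request:
{"api": "servo_tool", "payload": {"targets": [[0,0,0,0,0,-0.5,15],[0,0,0,0,0,0,42],[0,0,0,0,0,0,42],[0,0,0,0,0,-15,42],[0,0,0,0,0,-40,42],[0,0,0,0,0,-45,42],[0,0,0,0,0,-45,42],[0,0,0,0,0,-45,42]]}}

```text
clock: 32.35
position: [0.5513, 0.0265, 0.1988]
tool_rot: [-3.141, -0.0, 0.185]
force: [0.6, -0.2, -0.3]
gripper_width: 0.489
gripper_force: 0.0
```

Request:
{"api": "servo_tool", "payload": {"targets": [[0,0,0,0,30,-40,60],[0,0,0,0,40,-20,60],[0,0,0,-10,20,0,60],[0,0,0,0,0,0,60],[0,0,0,0,0,0,60]]}}

```text
clock: 32.85
position: [0.5581, -0.064, 0.2566]
tool_rot: [-3.141, -0.0, 0.184]
force: [0.1, 0.6, 0.9]
gripper_width: 0.701
gripper_force: 0.0
```

Run:
```python
from h import *
H.update(rubber_block_center=.023,die_cube_center=.065)
im,p=look('wrist',['felt_mat','black_tin','brass_tin','red_bar_center','grey_bar_center']);cv2.imwrite('pics/w12.png',im[:,:,::-1])
a=np.radians(10.7)
for n,x,y,z,l,w in[('block',641.4,-43.6,23,40,28),('cube',641.4,-43.6,65,21,21),('red',588,-139.6,21,31,12),('grey',553.8,26.9,20,31,12)]:
    q=[[x+s*l*np.cos(a)-t*w*np.sin(a),y+s*l*np.sin(a)+t*w*np.cos(a),z] for s,t in((1,1),(1,-1),(-1,-1),(-1,1))]
    Q=proj(p,np.array(q)/1000);print(n,Q.round(1).tolist())
    cv2.polylines(im,[(Q*8).round().astype(np.int32)],True,(0,255,0),1,cv2.LINE_AA,3)
cv2.imwrite('pics/w12b.png',cv2.resize(im[0:280,40:400],None,fx=2,fy=2,interpolation=cv2.INTER_CUBIC)[:,:,::-1])
```

```text
felt_mat 0.82 [212.0, 31.0, 294.3, 132.2] [641.9 -42.1 119.7  96.9  10.6]
black_tin 0.93 [159.3, 64.5, 200.3, 104.4] [625.5  40.6  44.4  42.4  54.6]
brass_tin 0.82 [309.0, 65.7, 344.4, 98.1] [ 656.9 -124.5   38.9   36.7  -79.4]
grey_bar_center 0.71 [169.4, 121.2, 196.0, 172.0] [552.2  26.   63.3  27.8  10.2]
block [[228.0, 45.6], [278.7, 45.5], [277.5, 119.4], [229.8, 119.5]]
cube [[231.9, 59.3], [274.2, 59.2], [273.6, 103.0], [232.8, 103.1]]
red [[315.0, 118.6], [335.4, 118.6], [332.1, 170.0], [312.6, 170.1]]
grey [[171.3, 121.1], [191.6, 121.1], [194.4, 172.1], [175.0, 172.2]]
```

View pics/w12b.png

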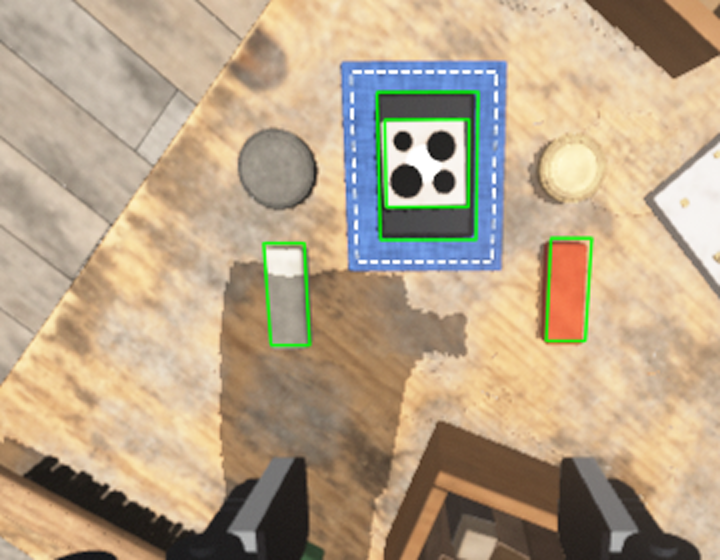

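Everything matches the green goal outlines: cube on block at crop (428,165), grey bar (288,295), red bar (567,290). The gripper is clear, so I'm handing in.

```bash
python3 -c "
from workcell import *
print(finish_job())"
```

```text
the job is handed in; nothing more can be done
None
```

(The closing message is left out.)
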